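# Hold a freshly capped case in the corner of its jig

## Task

The black end cap of the upright blue aluminium case has just been glued on. Lay the case on its side on the white bed of the jig, long side along the black fence, with its black cap end up against the brass stop, then press it down and sideways with one diagonal push, about 10 N, so that it bears firmly on bed and fence at once. Finish while still holding that push, and leave the spool, the jar and the brass stand where they are.

Things in the scene. Friction and masses are not known exactly. Their poses are not given: they have to be found in the camera images.
- case_center (a point): centre of the loose blue case, a rigid square bar 40 x 40 x 110 mm, about 0.25 kg (0.2 to 0.35 kg), standing upright on its black cap at the start. The point is its middle, 55 mm above the cap's face; its z axis runs along the length from the cap towards the other end, x and y are square to the flat sides
- case_foot (a point): centre of the outer face of the case's black cap (the cap is the last 12 mm of the same bar): the underside when it stands upright; axes as case_center
- jig_corner (a point): inner corner of the jig, on the top of the bed where fence and stop meet. x runs along the fence and out through the stop, y runs square into the fence, z up; the bed's top is 14 mm above the table. The jig is fixed to the table. From this corner the free bed stretches 165 mm to -x and 115 mm to -y. Seated, the case's centre is at (-55, -20, 20) mm here
- jig: the whole fixed jig on its black rubber sheet 190 x 150 mm; origin at the centre of its underside on the table, axes parallel to jig_corner, which lies at (75, 50, 14) mm here
- bed: fixed flat bed of the jig, smooth slippery white plastic (friction about 0.2), 180 x 130 mm, top 14 mm above the table; its friction still takes up part of a sideways push while the case is pressed down; origin and axes as jig
- fence: fixed black fence, as slippery as the bed, 170 mm long, 13 mm thick, 50 mm high above the bed (taller than the lying case); origin and axes as jig, its inner face at y = 50 mm there
- stop: fixed brass stop block across the end of the bed, 75 mm wide from the fence, 14 mm thick, 25 mm high above the bed; origin and axes as jig, its inner face at x = 75 mm there
- case: the blue case itself; origin at the centre of the cap's outer face, axes as case_center
- solder_spool: bystander: black-rimmed solder spool lying flat, 56 mm across, 28 mm high; origin at the centre of its underside
- screw_jar: bystander: amber glass jar with steel lid, 54 mm across, 70 mm high; origin at the centre of its underside
- brass_stand: bystander: brass block 50 x 35 x 22 mm with a copper stub on top, 34 mm high in all; origin at the centre of its underside
Mind the look-alikes: they are no part of the job. Leave any brown or orange look-alike of the case alone.

How it is judged:
By the outcome, as a careful person would: the job done as asked, in the order asked, and still so for the second after the job is handed in, while the arm keeps its last pose, push and grip.
It also fails if it takes over 64 s, if anything falls off the work surface, if the arm or the gripper's body presses on something with over 40 N, if the wrist force passes 120 N, or if a joint passes its speed limit or range.

## Robot

A 7-joint arm with a two-finger parallel gripper is mounted at the origin on the work surface. World frame = base frame: x ahead of the robot, y to its left, z up, the work surface at z = 0. Lengths are in m, angles in degrees, forces in N, time in s.
With the tool pointing down it reaches from about 0.35 to 0.9 m from the base axis. Payload 7.2 kg.
Tool frame: the origin (TCP) lies on the centre line of the jaws, within the pads' length; the fingertips stand ahead of it and the grasp point (between the pads) lies 2 mm behind it (bot.nose_length is the z of the fingertips in the tool frame, in m); z points along the fingers, y is the line along which they close (so a half turn about z gives the same grasp; the last joint's range is limited). The gripper opens to 88 mm and grips with 3 to 60 N. Pads are 20 mm wide; open, the fingers measure 115 mm over their backs; the gripper's body (75 mm by 178 mm) begins 61 mm behind the grasp point.
Start: joints at [-79.481, 23.554, -0.728, 91.456, 0.321, 64.991, -4.71], TCP at [0.156, 0.605, 0.24] pointing down, gripper open.
Joint ranges: [-169.25, 169.25], [-16.82, 113.86], [-84.01, 82.57], [7.8, 145.47], [-59.2, 239.2], [7.22, 106.19], [-163.78, 163.78]. Speed limits (degrees/s): [136.94, 136.94, 172.46, 172.46, 180, 180, 180].

## Interface

Orientations are given as [roll, pitch, yaw] about the fixed x, y, z axes, in that order (R = Rz(yaw) Ry(pitch) Rx(roll)).
In Python, from station import bot gives the robot as it stands. The module is installed in compiled form; this text tells all that it offers.
- The arm moves only by the shell command python3 -m inch 'ROWS' [FORCE]. ROWS is text: rows parted by semicolons, each of 7 numbers parted by spaces: the turn, a rotation vector about the tool's x, y, z in rad, then the shift along the tool's x, y, z in mm, then the closure, from 0 (fully open) to 1 (shut). A call has 1 to 20 rows; each row shifts and turns the commanded pose from where the row before left it, along the tool's axes as they then stand; what a row does not reach is not made up. A row lasts 1/8 s, in which the tool goes at most 62.5 mm and 10.7 degrees, less where a joint would pass 70% of its speed; a pose out of reach is approached as far as the arm can. A call is refused whole if a number of a shift passes 62.5 or a number of a turn 0.188, either way. A call with a gripper value outside its range is refused whole. The fingers move at their own pace and stop on an object; FORCE is the grip in N (left out, the last holds). Time passes only in rows, so rows that do not move let the fingers close. It gives the time, the measured TCP pose, the force, the opening and the grip force at its end, in the units of the state.
- bot.state(): the state, without advancing time (a new reading comes with each control period).
- bot.get_image(name): name is "side" or "top"; returns (picture, depth): 400x640x3 uint8, red, green, blue; 400x640 float32, m along the optical axis (not along the pixel's ray), 0 where there is no reading.
- bot.camera_params(name): a dict with "K" (3x3 intrinsics, pixels), "k1" (the pictures are not rectified: a ray, as slopes to the right and down, at radius r is drawn at 1 + k1 r^2 times it, then the intrinsics apply), "origin" and "attitude" of the camera in the world. Camera axes: x right, y down, z forward; pixel columns grow to the right and rows downward; lengths in m; the calibration is good to about 2 mm. A picture is of the moment at which its call begins. camera_params takes no time and is no camera call.
- bot.job_done(): hands the job in; it is judged then, once.
Trained networks look in the newest picture that a camera, given by its name, has taken for a name from the list of things; names that differ only in an ending like _2 or _b are one class to them, and where a whole thing is asked for, a point or a joint stands for the part that bears it (a point fixed in the world has none). Each returns a list of dicts, best first, with "conf" (0 to 1); they miss things now and then, are a little off and sometimes report something else, mostly with a low value. They report only what shows in the picture. A call takes as long as a camera call. They do not tell look-alikes from the thing itself.
- bot.cut_out(camera, name): "mask" (400x640 bool, what is visible of it) and "box" ([left, top, right, bottom] in pixels, round what is visible of it).
- bot.tip_of(camera, name): "uv" ([column, row] in pixels: a listed point, or the origin of a listed thing).
The state is a dict: "time_s": time; "q": joint angles; "joint_velocities": joint speeds; "joint_efforts": joint torques, N m; "eef_pos": TCP position; "tool_rot": TCP orientation; "ft_force": force on the tool from outside, world axes, zero at the start; "moment": the same for the moment, N m; "width": opening from 0.0 (shut) to 1.0 (fully open); "grip_force": force on a finger pad.
Only numpy, scipy, OpenCV 4.12 (cv2) and the standard library are available. Lean on these libraries where they do the work, as an engineer would, in place of code of your own. Each camera call takes 0.05 s, during which the arm holds its last target. There are 200 camera calls.

## Working session

There is one attempt and no reset: what is moved stays moved. The work goes in short steps, Python scripts to look and compute and a shell command to move; the robot and the scene stay as the last step left them, time stands still between calls to the robot, and variables do not carry over. Pictures are saved under pics/ and viewed, at most 11 in all, crops included, and the job is handed in when it is done.

```bash
mkdir -p pics; cat > h.py <<'E'
import numpy as np, cv2
from scipy.spatial.transform import Rotation as R
from station import bot
def cam(n):
    p=bot.camera_params(n); a=np.array(p["attitude"],float)
    Rm=a if a.shape==(3,3) else R.from_euler('xyz',a,degrees=True).as_matrix()
    return np.array(p["K"]),p["k1"],np.array(p["origin"]),Rm
def rays(n,uv):
    K,k1,o,Rm=cam(n); uv=np.atleast_2d(uv).astype(float)
    d=np.c_[(uv[:,0]-K[0,2])/K[0,0],(uv[:,1]-K[1,2])/K[1,1]]; s=d.copy()
    for _ in range(20): s=d/(1+k1*(s**2).sum(1,keepdims=True))
    return o,np.c_[s,np.ones(len(s))]@Rm.T
def pts(n,uv,depth):
    o,r=rays(n,uv); uv=np.atleast_2d(uv).astype(int)
    return o+r*depth[uv[:,1],uv[:,0]][:,None]
def atz(n,uv,z):
    o,r=rays(n,uv); return o+r*((z-o[2])/r[:,2])[:,None]
E
python3 - <<'E'
from h import *
for n in("side","top"):
    im,d=bot.get_image(n); cv2.imwrite(f"pics/{n}0.png",im[:,:,::-1]); np.save(f"{n}0.npy",d)
    print(n,bot.camera_params(n))
    for k in("case","jig","fence","stop","solder_spool","screw_jar","brass_stand"):
        for c in bot.cut_out(n,k)[:4]:
            v,u=np.nonzero(c["mask"]); uv=np.c_[u,v]; ok=d[v,u]>0
            P=pts(n,uv[ok],d); 
            print(n,k,round(c["conf"],2),np.round(c["box"]),"med",np.median(P,0).round(3),"lo",np.percentile(P,3,0).round(3),"hi",np.percentile(P,97,0).round(3))
    for k in("case_center","case_foot","jig_corner"):
        print(n,k,[(round(t["conf"],2),np.round(t["uv"],1)) for t in bot.tip_of(n,k)[:4]])
print(bot.state(),bot.nose_length)
E
```

```text
side {'K': array([[479.93640121,   0.        , 316.60095654],
       [  0.        , 479.93640121, 191.39669063],
       [  0.        ,   0.        ,   1.        ]]), 'k1': -0.1393795099301904, 'origin': array([ 0.51698324, -0.92584741,  0.96720701]), 'attitude': array([-132.89607777,    0.82280991,   -6.51882339])}
side case 0.93 [291. 234. 316. 276.] med [ 0.553 -0.189  0.073] lo [ 0.53  -0.2    0.003] hi [ 0.577 -0.162  0.112]
side case 0.84 [257. 256. 276. 300.] med [ 0.462 -0.25   0.084] lo [ 0.443 -0.253  0.006] hi [ 0.481 -0.216  0.112]
side case 0.62 [254. 223. 275. 262.] med [ 0.469 -0.141  0.086] lo [ 0.446 -0.148  0.017] hi [ 0.488 -0.111  0.112]
side jig 0.96 [261. 176. 330. 232.] med [0.556 0.05  0.015] lo [ 0.469 -0.03   0.002] hi [0.639 0.1   0.064]
side jig 0.31 [252. 126. 268. 152.] med [0.466 0.322 0.046] lo [0.442 0.312 0.007] hi [0.489 0.356 0.073]
side fence 0.73 [263. 176. 325. 197.] med [0.551 0.093 0.045] lo [0.474 0.089 0.014] hi [0.63  0.105 0.066]
side stop 0.71 [319. 186. 327. 211.] med [0.635 0.046 0.038] lo [0.629 0.015 0.016] hi [0.643 0.088 0.042]
side 
[... 2749 characters left out ...]
1, 'q': array([-79.48051527,  23.55405271,  -0.72614668,  91.45523026,
         0.31921848,  64.99002328,  -4.70836621]), 'joint_velocities': array([-0.01956046, -0.11733832,  0.04177125,  0.07125828,  0.06676813,
       -0.0299614 , -0.00330237]), 'joint_efforts': array([ 1.21889734e-04, -5.87741411e+01,  6.40380420e-01, -2.91386443e+01,
       -5.38998807e-02,  1.02873228e-02,  8.69937509e-06]), 'eef_pos': array([0.15573615, 0.60529548, 0.23965835]), 'tool_rot': array([ 1.79997359e+02, -1.09951692e-03,  1.65572747e+02]), 'ft_force': array([-1.38583559, -0.4463442 , -0.28016149]), 'moment': array([ 0.0176911 , -0.0442632 , -0.00226433]), 'grip_force': 0.0, 'width': 0.9990408022930961} 0.017
```

View pics/side0.png

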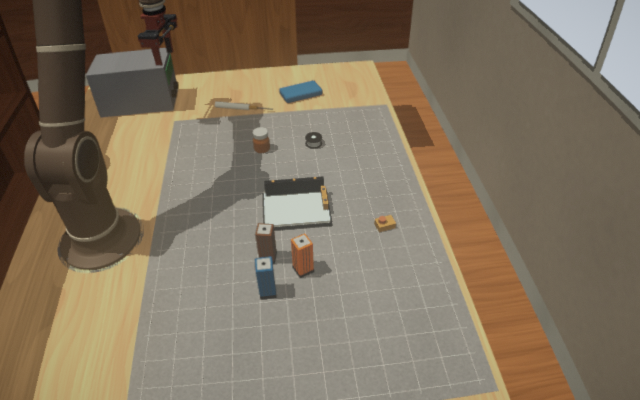

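View pics/top0.png

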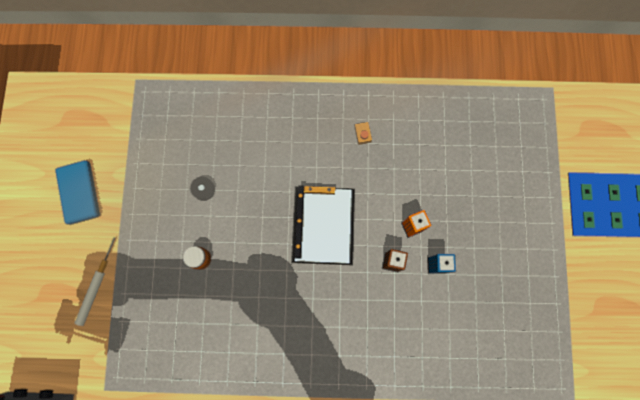

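Three things could be taken for the case (side view): brown (265,243), orange (302,256) and blue (265,277). I choose the blue one; the blue slab at (300,91) and the blue board at the right of the top view are not upright bars. Next I refine its pose and the jig's, and check a crop.

```bash
python3 - <<'E'
from h import *
im=cv2.imread("pics/top0.png"); d=np.load("top0.npy")
v,u=np.mgrid[0:400,0:640]; uv=np.c_[u.ravel(),v.ravel()]
P=pts("top",uv,d); z=P[:,2]; 
def rect(m,name):
    r=cv2.minAreaRect((P[m][:,:2]*1000).astype(np.float32)); print(name,m.sum(),r,cv2.boxPoints(r).round(1).tolist(),"z",np.median(z[m]).round(4))
near=lambda x,y,r:(np.hypot(P[:,0]-x,P[:,1]-y)<r)
rect(near(.46,-.228,.04)&(z>.10),"blue top")
rect(near(.466,-.125,.04)&(z>.10),"brown top")
rect(near(.55,-.17,.04)&(z>.10),"orange top")
g=im.reshape(-1,3).min(1)
rect(near(.55,.03,.15)&(z>.008)&(z<.022)&(g>150),"white bed")
rect(near(.55,.1,.12)&(z>.055)&(P[:,1]>.07),"fence top")
rect(near(.63,.05,.08)&(z>.03)&(z<.05)&(P[:,0]>.6)&(P[:,1]<.088),"stop top")
s=cv2.imread("pics/side0.png")[200:320,220:350]
a=cv2.resize(s,None,fx=4,fy=4,interpolation=cv2.INTER_CUBIC)
cv2.imwrite("pics/c1.png",a)
ds=np.load("side0.npy"); Q=pts("side",uv,ds)
m=(np.hypot(Q[:,0]-.46,Q[:,1]+.232)<.04)&(Q[:,2]>.105)
r=cv2.minAreaRect((Q[m][:,:2]*1000).astype(np.float32)); print("side blue top",r,np.median(Q[m][:,2]))
E
```

```text
blue top 349 ((458.38946533203125, -232.91036987304688), (39.89607238769531, 41.012916564941406), 0.9097710251808167) [[438.1000061035156, -212.6999969482422], [438.79998779296875, -253.6999969482422], [478.70001220703125, -253.10000610351562], [478.0, -212.10000610351562]] z 0.1112
brown top 343 ((464.2794494628906, -124.64860534667969), (40.30794143676758, 40.445960998535156), 79.05506896972656) [[440.6000061035156, -140.60000610351562], [480.29998779296875, -148.3000030517578], [488.0, -108.69999694824219], [448.29998779296875, -101.0]] z 0.1109
orange top 335 ((551.5283813476562, -174.83665466308594), (40.912227630615234, 40.43895721435547), 22.940540313720703) [[524.7999877929688, -164.1999969482422], [540.5999755859375, -201.39999389648438], [578.2000122070312, -185.5], [562.5, -148.1999969482422]] z 0.1109
white bed 3230 ((530.3319702148438, 35.797996520996094), (127.08834075927734, 227.9001007080078), 83.73666381835938) [[410.1000061035156, -14.899999618530273], [636.7000122070312, -39.79999923706055], [650.5, 86.5], [424.0, 111.4000015258789]] z 0.0148
fence top 414 ((552.3221435546875, 98.26588439941406), (13.173182487487793, 170.3834228515625), 89.13130187988281) [[467.0, 93.0], [637.4000244140625, 90.4000015258789], [637.5999755859375, 103.5999984741211], [467.20001220703125, 106.0999984741211]] z 0.0644
stop top 190 ((633.5325317382812, 51.880775451660156), (70.68932342529297, 14.823145866394043), 88.6566390991211) [[625.2999877929688, 16.700000762939453], [640.0999755859375, 16.399999618530273], [641.7999877929688, 87.0], [627.0, 87.4000015258789]] z 0.0395
side blue top ((461.00048828125, -231.7171630859375), (40.21458435058594, 40.8093147277832), 2.65438175201416) 0.10994419165234642
```

View pics/c1.png

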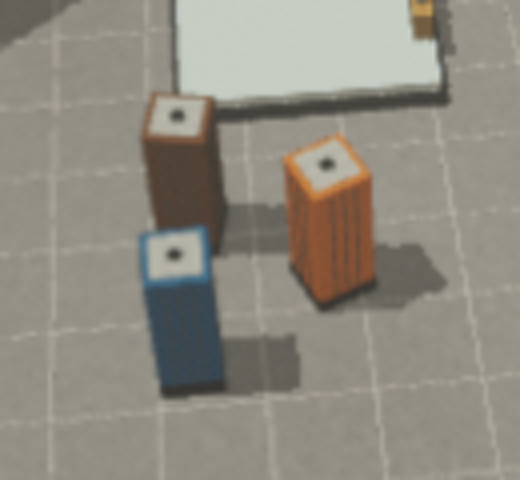

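The crop shows the blue bar with its black cap on the table (crop base at about (193,388)). The brown bar at (180,180) and the orange one at (328,220) are the decoys. I'll turn the tool to yaw 90 and swing round.

```bash
python3 -m inch '0 0 0.165 0 0 0 0;0 0 0.165 0 0 0 0;0 0 0.165 0 0 0 0;0 0 0.165 0 0 0 0;0 0 0.165 0 0 0 0;0 0 0.165 0 0 0 0;0 0 0.165 0 0 0 0;0 0 0.165 0 0 0 0;0 0 0 -32 37 -7 0;0 0 0 -32 37 -7 0;0 0 0 -32 37 -7 0;0 0 0 -32 37 -7 0;0 0 0 -32 37 -7 0;0 0 0 -32 37 -7 0;0 0 0 -32 37 -7 0;0 0 0 -32 37 -7 0' 25
python3 -m inch '0 0 0 -44 6 0 0;0 0 0 -44 6 0 0;0 0 0 -44 6 0 0;0 0 0 -44 6 0 0;0 0 0 -44 6 0 0;0 0 0 -44 6 0 0;0 0 0 -44 6 0 0;0 0 0 -44 6 0 0;0 0 0 -44 6 0 0;0 0 0 -44 -6 0 0.3;0 0 0 -44 -6 0 0.3;0 0 0 -44 -6 0 0.3;0 0 0 -44 -6 0 0.3;0 0 0 -44 -6 0 0.3;0 0 0 -44 -6 0 0.3;0 0 0 -44 -6 0 0.3;0 0 0 0 0 0 0.3'
python3 -m inch '0 0.16 0 0 0 0 0.3;0 0.16 0 0 0 0 0.3;0 0.16 0 0 0 0 0.3;0 0.16 0 0 0 0 0.3;0 0.16 0 0 0 0 0.3;0 0.16 0 0 0 0 0.3;0 0 0 0 0 0 0.3'
python3 -c "
from station import bot;print(bot.state()['q'])"
```

```text
time_s: 3.1
eef_pos: [0.4525, 0.3479, 0.2961]
tool_rot: [180.0, -0.0, 90.0]
ft_force: [0.5, -0.0, -0.5]
width: 1.0
grip_force: 0.0
time_s: 5.22
eef_pos: [0.4609, -0.3587, 0.2957]
tool_rot: [-180.0, 0.1, 89.6]
ft_force: [0.7, 0.4, -0.6]
width: 0.701
grip_force: 0.0
time_s: 6.1
eef_pos: [0.4628, -0.3521, 0.2802]
tool_rot: [-177.9, -47.3, 88.6]
ft_force: [-0.5, -1.3, -0.4]
width: 0.698
grip_force: 0.0
[ 44.97823052  40.57981192   6.25523306  72.8812032  -31.83506836
 105.79410644  52.91468159]
```

Joint 6 reaches its limit with the tool leaning inward. I'll point it along +x instead, so that a 180° roll about the tool axis lays the case down.

```bash
cat >> h.py <<'E'
def to(pos,Rt):
    """shift first (tool axes now), then turn, from the measured pose"""
    s=bot.state(); R0=R.from_euler('xyz',s["tool_rot"],degrees=True)
    sh=R0.inv().apply(np.array(pos)-s["eef_pos"])*1000
    tv=(R0.inv()*R.from_matrix(Rt)).as_rotvec()
    print("shift mm",sh.round(1),"turn rad",tv.round(3),"| pos",s["eef_pos"].round(4),"rpy",s["tool_rot"].round(1),"F",s["ft_force"].round(1),"q",s["q"].round(0))
def frame(y,z):
    y=np.array(y,float);z=np.array(z,float);z/=np.linalg.norm(z);y-=z*(y@z);y/=np.linalg.norm(y)
    return np.c_[np.cross(y,z),y,z]
def dirz(yaw,th): # horizontal heading yaw, tilt th from vertical
    a,t=np.radians([yaw,th]); return np.array([np.sin(t)*np.cos(a),np.sin(t)*np.sin(a),-np.cos(t)])
def left(yaw): a=np.radians(yaw); return np.array([-np.sin(a),np.cos(a),0])
E
python3 -m inch '0 -0.165 0 0 0 0 0.3;0 -0.165 0 0 0 0 0.3;0 -0.165 0 0 0 0 0.3;0 -0.165 0 0 0 0 0.3;0 -0.165 0 0 0 0 0.3;0 0 0.1745 0 0 0 0.3;0 0 0.1745 0 0 0 0.3;0 0 0.1745 0 0 0 0.3;0 0 0.1745 0 0 0 0.3;0 0 0.1745 0 0 0 0.3;0 0 0.1745 0 0 0 0.3;0 0 0.1745 0 0 0 0.3;0 0 0.1745 0 0 0 0.3;0 0 0.1745 0 0 0 0.3;0 0 0 -28 -30 0 0.3;0 0 0 -28 -30 0 0.3;0 0 0 -28 -30 0 0.3;0 0 0 -28 -30 0 0.3;0 0 0 0 0 0 0.3'
python3 -m inch '0 0.16 0 0 0 0 0.3;0 0.16 0 0 0 0 0.3;0 0.16 0 0 0 0 0.3;0 0.16 0 0 0 0 0.3;0 0.16 0 0 0 0 0.3;0 0.16 0 0 0 0 0.3;0 0 0 0 0 0 0.3'
python3 - <<'E'
from h import *
z=dirz(1,55); g=np.array([.460,-.232,.060])-.006*dirz(1,90)
to(g+.002*z-.10*z,frame(-left(1),z))
E
```

```text
time_s: 8.48
eef_pos: [0.3492, -0.2311, 0.2846]
tool_rot: [179.9, 1.3, 0.2]
ft_force: [0.2, -1.1, -0.2]
width: 0.702
grip_force: 0.0
time_s: 9.35
eef_pos: [0.3516, -0.224, 0.2809]
tool_rot: [-178.0, -44.3, 0.1]
ft_force: [-0.6, -0.2, -0.2]
width: 0.705
grip_force: 0.0
shift mm [-99.2  14.1 132.9] turn rad [-0.022  0.186 -0.014] | pos [ 0.3516 -0.224   0.2809] rpy [-1.78e+02 -4.43e+01  1.00e-01] F [-0.6 -0.2 -0.2] q [ 15. -17.  32. 141. -49.  33.  -3.]
```

```bash
python3 -m inch '0 0 0 -25 3.5 33 0.3;0 0 0 -25 3.5 33 0.3;0 0 0 -25 3.5 33 0.3;0 0 0 -25 3.5 33 0.3;-0.011 0.093 -0.007 0 0 0 0.3;-0.011 0.093 -0.007 0 0 0 0.3;0 0 0 0 0 0 0.3'
python3 - <<'E'
from h import *
z=dirz(1,55); g=np.array([.460,-.232,.060])-.006*dirz(1,90)
to(g+.002*z-.10*z,frame(-left(1),z))
im,d=bot.get_image("side"); cv2.imwrite("pics/s2.png",cv2.resize(im[140:340,180:400,::-1],None,fx=3,fy=3))
E
```

```text
time_s: 10.22
eef_pos: [0.3288, -0.247, 0.233]
tool_rot: [-177.7, -48.1, 1.4]
ft_force: [0.1, -0.6, -0.1]
width: 0.701
grip_force: 0.0
shift mm [-56.8  -7.9 112. ] turn rad [-0.045  0.12   0.002] | pos [ 0.3288 -0.247   0.233 ] rpy [-177.7  -48.1    1.4] F [ 0.1 -0.6 -0.1] q [-10. -17.  68. 145. -59.  32.  22.]
```

View pics/s2.png

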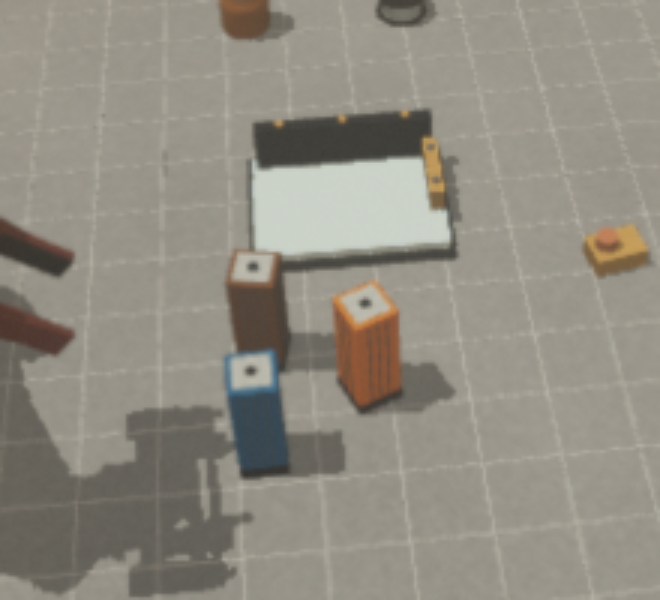

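The pose at (0.46,-0.23) is too close in for a tilted grasp (q2, q4 and q5 at their limits). I'll carry the case upright, tool down, to a freer spot near (0.62,-0.34) and regrasp it there.

```bash
python3 -m inch '0 -0.16 0 0 0 -20 0.3;0 -0.16 0 0 0 -10 0.3;0 -0.16 0 10 0 0 0.3;0 -0.16 0 20 0 0 0.3;0 -0.16 0 20 0 0 0.3;0 0 0 25 0 0 0.3;0 0 0 25 0 0 0.3;0 0 0 0 0 0 0.3'
python3 - <<'E'
from h import *
to([.460,-.232,.19],frame(-left(1),[0,0,-1]))
E
```

```text
time_s: 11.28
eef_pos: [0.4124, -0.2384, 0.2817]
tool_rot: [-178.6, -11.9, 4.0]
ft_force: [-0.2, 0.4, 0.3]
width: 0.698
grip_force: 0.0
shift mm [28.  -0.6 99.7] turn rad [-0.03  -0.206  0.055] | pos [ 0.4124 -0.2384  0.2817] rpy [-178.6  -11.9    4. ] F [-0.2  0.4  0.3] q [ 16.   1.  14. 115. -10.  55. -51.]
```

```bash
python3 -m inch '-0.015 -0.103 0.027 14 0 0 0.3;-0.015 -0.103 0.027 14 0 0 0.3;0 0 0 9 0 48 0.3;0 0 0 9 0 48 0.3;0 0 0 0 0 0 0.3'
python3 - <<'E'
from h import *
to([.460,-.232,.082],frame(-left(1),[0,0,-1]))
E
```

```text
time_s: 11.9
eef_pos: [0.4537, -0.2358, 0.1872]
tool_rot: [-179.8, 0.4, 1.0]
ft_force: [0.1, -0.2, -0.3]
width: 0.7
grip_force: 0.0
shift mm [  7.   -3.4 105.2] turn rad [-0.003  0.006 -0.001] | pos [ 0.4537 -0.2358  0.1872] rpy [-179.8    0.4    1. ] F [ 0.1 -0.2 -0.3] q [ 13.  16.  11. 111.  -4.  54. -63.]
```

```bash
python3 -m inch '0 0 0 7 -3.5 0 0.3;0 0 0 0 0 35 0.3;0 0 0 0 0 35 0.3;0 0 0 0 0 35 0.3;0 0 0 0 0 0 0.7;0 0 0 0 0 0 0.7;0 0 0 0 0 0 0.7;0 0 0 0 0 0 0.7' 20
python3 -m inch '0 0 0 0 0 -20 0.7;0 0 0 0 0 -20 0.7;0 0 0 0 0 -20 0.7;0 0 0 32 21.6 0 0.7;0 0 0 32 21.6 0 0.7;0 0 0 32 21.6 0 0.7;0 0 0 32 21.6 0 0.7;0 0 0 32 21.6 0 0.7;0 0 0 0 0 25 0.7;0 0 0 0 0 20 0.7;0 0 0 0 0 10 0.7;0 0 0 0 0 3 0.7;0 0 0 0 0 0 0.7'
```

```text
time_s: 12.9
eef_pos: [0.4641, -0.2331, 0.0872]
tool_rot: [-179.9, -0.2, 1.0]
ft_force: [-2.0, 1.0, 8.0]
width: 0.454
grip_force: 20.0
time_s: 14.52
eef_pos: [0.6247, -0.3382, 0.0877]
tool_rot: [-179.9, -0.1, 1.0]
ft_force: [-0.6, -0.9, -2.9]
width: 0.453
grip_force: 20.0
```

```bash
python3 -m inch '0 0 0 0 0 2.5 0.7;0 0 0 0 0 0 0.7;0 0 0 0 0 0 0.3;0 0 0 0 0 0 0.3;0 0 0 0 0 -30 0.3;0 0 0 0 0 -50 0.3;0 0.16 0 -30 0 -10 0.3;0 0.16 0 -30 0 0 0.3;0 0.16 0 0 0 -10 0.3;0 0.16 0 0 0 -10 0.3;0 0.16 0 0 0 -10 0.3;0 0.16 0 0 0 -10 0.3;0 0 0 0 0 0 0.3'
python3 - <<'E'
from h import *
im,d=bot.get_image("side"); np.save("s3.npy",d); cv2.imwrite("pics/s3.png",cv2.resize(im[140:340,180:480,::-1],None,fx=2.5,fy=2.5))
v,u=np.mgrid[0:400,0:640]; Q=pts("side",np.c_[u.ravel(),v.ravel()],d)
m=(np.hypot(Q[:,0]-.62,Q[:,1]+.338)<.05)&(Q[:,2]>.104)&(Q[:,2]<.118)
print("case top",m.sum(),cv2.minAreaRect((Q[m][:,:2]*1000).astype(np.float32)))
z=dirz(1,55); g=np.array([.621,-.338,.060])-.006*dirz(1,90)
to(g+.002*z-.08*z,frame(-left(1),z))
E
```

```text
time_s: 16.15
eef_pos: [0.5535, -0.336, 0.1726]
tool_rot: [-177.8, -42.7, 0.2]
ft_force: [-0.6, -1.4, -0.2]
width: 0.702
grip_force: 0.0
case top 324 ((622.4534912109375, -340.0091247558594), (41.218685150146484, 40.93534851074219), 2.0959465503692627)
shift mm [-49.    5.5  47.6] turn rad [-0.029  0.216 -0.01 ] | pos [ 0.5547 -0.3354  0.1731] rpy [-177.9  -42.6    0.4] F [-0.  -0.6  0.7] q [ 74.  27. -40. 118. -55.  15.   3.]
```

View pics/s3.png

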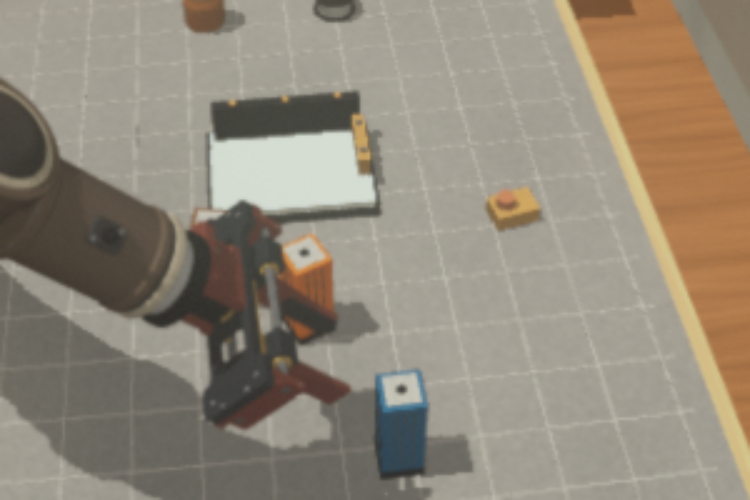

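The case stands free at (0.622,-0.340), crop (400,430). The outward tilt is limited by the wrist, so I'm changing plan. I'll grip high with the tool down, carry it over the bed, lean it about 30°, touch the low edge down, then let it pivot in lightly closed pads until it lies flat.

```bash
python3 -m inch '0 -0.15 0 0 0 -20 0.3;0 -0.15 0 0 0 -20 0.3;0 -0.15 0 10 0 0 0.3;0 -0.15 0 15 0 0 0.3;0 -0.15 0 15 0 0 0.3;0 0 0 0 0 0 0.3;0 0 0 0 0 0 0.3'
python3 - <<'E'
from h import *
to([.627,-.340,.083],frame(-left(1),[0,0,-1]))
E
```

```text
time_s: 17.08
eef_pos: [0.5807, -0.3275, 0.2023]
tool_rot: [-178.3, -5.6, 3.0]
ft_force: [-0.6, 0.2, 0.2]
width: 0.699
grip_force: 0.0
shift mm [ 33.7  18.7 122.7] turn rad [-0.032 -0.098  0.037] | pos [ 0.5807 -0.3275  0.2023] rpy [-178.3   -5.6    3. ] F [-0.6  0.2  0.2] q [ 25.  27.   3.  91.  -7.  58. -55.]
```

```bash
python3 -m inch '-0.032 -0.098 0.037 23 6 0 0.3;0 0 0 23 6 20 0.3;0 0 0 0 0 0 0.3'
python3 - <<'E'
from h import *
to([.627,-.340,.083],frame(-left(1),[0,0,-1]))
E
```

```text
time_s: 17.45
eef_pos: [0.6253, -0.3391, 0.1819]
tool_rot: [-179.8, 0.2, 0.8]
ft_force: [-0.5, 0.5, -0.6]
width: 0.699
grip_force: 0.0
shift mm [ 2.   1.2 98.9] turn rad [-0.003  0.003 -0.003] | pos [ 0.6253 -0.3391  0.1819] rpy [-179.8    0.2    0.8] F [-0.5  0.5 -0.6] q [ 21.  35.   6.  82.  -4.  64. -62.]
```

```bash
python3 -m inch '0 0 0 2 1 33 0.3;0 0 0 0 0 33 0.3;0 0 0 0 0 33 0.3;0 0 0 0 0 0 0.3;0 0 0 0 0 0 0.7;0 0 0 0 0 0 0.7;0 0 0 0 0 0 0.7;0 0 0 0 0 0 0.7' 20
python3 -m inch '0 0 0 0 0 -32 0.7;0 0 0 0 0 -33 0.7;0 0 0 0 0 -33 0.7;0 0 0 0 0 -33 0.7;0 0 0 -6 -42 0 0.7;0 0 0 -6 -42 0 0.7;0 0 0 -6 -42 0 0.7;0 0 0 -6 -42 0 0.7;0 0 0 -6 -42 0 0.7;0 0 0 -6 -42 0 0.7;0 0 0 -6 -42 0 0.7;0 0 0 -6 -42 0 0.7;0 0 0 -6 -42 0 0.7;0 0 0 0 0 0 0.7'
python3 - <<'E'
from h import *
z=dirz(-1.1,30); to([.571,.042,.115],frame(-left(-1.1),z))
E
```

```text
time_s: 18.45
eef_pos: [0.629, -0.3401, 0.0863]
tool_rot: [-179.9, -0.1, 0.9]
ft_force: [-1.1, 0.5, 6.7]
width: 0.456
grip_force: 20.0
time_s: 20.2
eef_pos: [0.5677, 0.0413, 0.2166]
tool_rot: [-179.7, 0.0, 1.2]
ft_force: [-0.6, -1.7, -2.7]
width: 0.454
grip_force: 20.0
shift mm [  3.4  -0.2 101.6] turn rad [-0.015  0.524  0.038] | pos [0.5677 0.0413 0.2166] rpy [-179.7    0.     1.2] F [-0.6 -1.7 -2.7] q [ -8.  19.  -1. 101.  -0.  60. -98.]
```

```bash
python3 -m inch '-0.004 0.131 0.01 0 0 0 0.7;-0.004 0.131 0.01 0 0 0 0.7;-0.004 0.131 0.01 0 0 0 0.7;-0.004 0.131 0.01 0 0 0 0.7;0 0 0 -22 0 39 0.7;0 0 0 -22 0 39 0.7;0 0 0 0 0 0 0.7'
python3 - <<'E'
from h import *
z=dirz(-1.1,30); to([.571,.042,.106],frame(-left(-1.1),z))
im,d=bot.get_image("side"); np.save("s4.npy",d); cv2.imwrite("pics/s4.png",cv2.resize(im[120:270,200:400,::-1],None,fx=4,fy=4))
E
```

```text
time_s: 21.08
eef_pos: [0.5698, 0.0327, 0.1396]
tool_rot: [179.2, -30.0, -1.4]
ft_force: [-0.3, 0.5, -2.3]
width: 0.458
grip_force: 20.0
shift mm [-16.   -9.7  29.4] turn rad [ 0.016 -0.001 -0.005] | pos [0.5698 0.0327 0.1396] rpy [179.2 -30.   -1.4] F [-0.3  0.5 -2.3] q [ -19.   14.    6.  130.   42.    9. -145.]
```

View pics/s4.png

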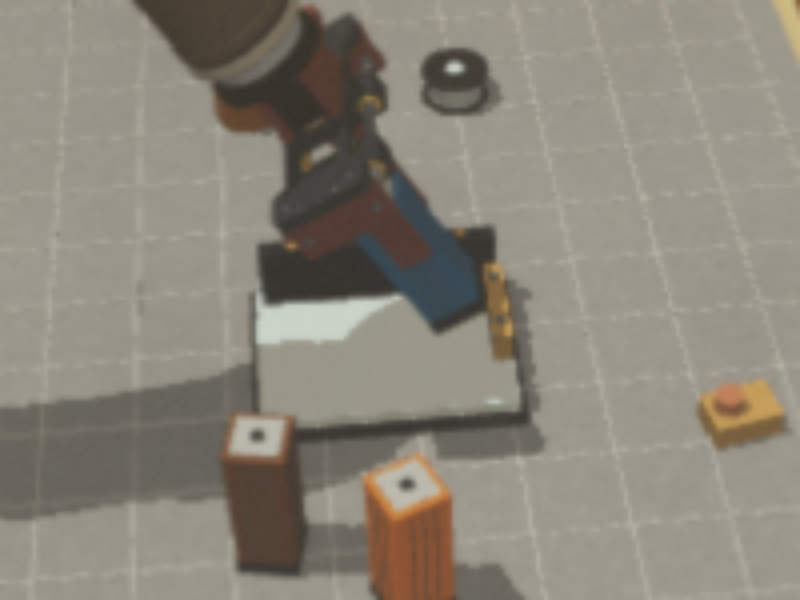

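The case leans with its black cap, near (450,320) in the crop, above the bed short of the stop. I'll lower it to contact.

```bash
python3 -m inch '0 0 0 -8 -5 14 0.7;0 0 0 -8 -4 14 0.7;0 0 0 -1 0 2 0.7;0 0 0 0 0 0 0.7'
python3 - <<'E'
from h import *
z=dirz(-1.1,30); to([.571,.042,.103],frame(-left(-1.1),z))
E
```

```text
time_s: 21.62
eef_pos: [0.5748, 0.0424, 0.1147]
tool_rot: [179.4, -29.8, -1.6]
ft_force: [0.7, -0.6, -3.0]
width: 0.453
grip_force: 20.0
shift mm [-9.1  0.4  8.3] turn rad [ 0.015  0.004 -0.008] | pos [0.5748 0.0424 0.1147] rpy [179.4 -29.8  -1.6] F [ 0.7 -0.6 -3. ] q [ -19.   18.    6.  130.   60.    7. -163.]
```

```bash
python3 -m inch '0 -0.07 0 0 0 0 0.7;0 0 0 -5.7 0 7.2 0.7;0 0 0 -2 0 3.5 0.7;0 0 0 0 0 0 0.7'
python3 - <<'E'
from h import *
z=dirz(-1.1,26); to([.579,.042,.103],frame(-left(-1.1),z))
E
```

```text
time_s: 22.12
eef_pos: [0.5756, 0.0399, 0.1023]
tool_rot: [179.0, -27.1, -1.7]
ft_force: [0.6, -2.4, 6.6]
width: 0.453
grip_force: 20.0
shift mm [ 3.3 -2.2  0.9] turn rad [ 0.021 -0.02  -0.009] | pos [0.5756 0.0399 0.1023] rpy [179.  -27.1  -1.7] F [ 0.6 -2.4  6.6] q [ -11.   19.   -3.  128.   53.   11. -156.]
```

Contact made (about 9 N). I'll loosen to 4 N and swing along the arc.

```bash
python3 -m inch '0 0 0 0 0 0 0.7;0 -0.03 0 -7.2 0 -1 0.7;0 -0.03 0 -7.2 0 -1 0.7;0 -0.03 0 -7.2 0 -1 0.7;0 0 0 0 0 0 0.7' 4
python3 - <<'E'
from h import *
im,d=bot.get_image("side"); cv2.imwrite("pics/s5.png",cv2.resize(im[140:240,240:360,::-1],None,fx=5,fy=5))
print(bot.state()["q"].round(0),bot.state()["tool_rot"].round(1))
E
```

```text
time_s: 22.75
eef_pos: [0.5531, 0.0416, 0.0942]
tool_rot: [179.1, -21.8, -1.7]
ft_force: [-1.1, 0.5, -0.3]
width: 0.457
grip_force: 4.0
[  -1.   20.  -15.  126.   42.   18. -144.] [179.1 -21.8  -1.7]
```

View pics/s5.png

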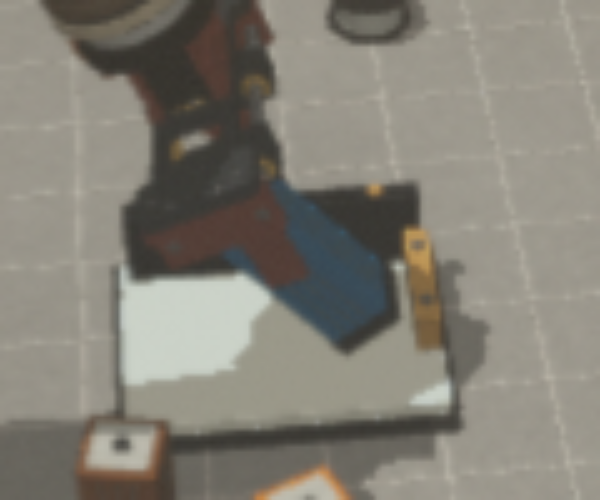

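The case leans at about 45°, its cap edge on the bed at crop (345,350), so the pivoting works. Continuing along the arc.

```bash
python3 -m inch '0 -0.045 0 -7.7 0 2 0.7;0 -0.045 0 -7.7 0 2 0.7;0 -0.045 0 -7.7 0 2 0.7;0 -0.045 0 -6 0 5 0.7;0 -0.045 0 -6 0 5 0.7;0 -0.045 0 -6 0 5 0.7;0 0 0 0 0 0 0.7' 4
python3 -m inch '0 -0.045 0 -2.7 0 5.4 0.7;0 -0.045 0 -2.7 0 5.4 0.7;0 0 0 -2.7 0 5.4 0.7;0 0 0 0 0 0 0.7' 4
python3 - <<'E'
from h import *
to([.508,.042,.040],frame(-left(-1.1),[0,0,-1]))
E
```

```text
time_s: 23.68
eef_pos: [0.5182, 0.0422, 0.0614]
tool_rot: [179.1, -6.2, -1.9]
ft_force: [-0.7, -0.2, -1.5]
width: 0.451
grip_force: 4.0
time_s: 24.18
eef_pos: [0.5103, 0.0424, 0.0447]
tool_rot: [179.1, -1.1, -1.9]
ft_force: [-0.5, 0.9, -3.2]
width: 0.452
grip_force: 4.0
shift mm [-2.4  0.4  4.6] turn rad [ 0.015 -0.019 -0.014] | pos [0.5103 0.0424 0.0447] rpy [179.1  -1.1  -1.9] F [-0.5  0.9 -3.2] q [  11.   30.  -27.  116.   24.   38. -124.]
```

```bash
python3 -m inch '0.007 -0.019 -0.014 -1 0 3 0.7;0 0 0 -1 0 2 0.7;0 0 0 0 0 2 0.7;0 0 0 0 0 0 0.7;0 0 0 0 0 0 0.4;0 0 0 0 0 0 0.4;0 0 0 0 0 0 0.4' 4
python3 - <<'E'
from h import *
im,d=bot.get_image("side"); cv2.imwrite("pics/s6.png",cv2.resize(im[140:240,240:360,::-1],None,fx=5,fy=5))
v,u=np.mgrid[0:400,0:640]; Q=pts("side",np.c_[u.ravel(),v.ravel()],d); c=im.reshape(-1,3).astype(int)
m=(c[:,2]>c[:,0]+25)&(abs(Q[:,0]-.55)<.1)&(abs(Q[:,1]-.04)<.06)
P=Q[m]; print(m.sum(),P.min(0).round(3),P.max(0).round(3))
t=P[P[:,2]>.045]; print("blue top",len(t),cv2.minAreaRect((t[:,:2]*1000).astype(np.float32)),"z by x",np.polyfit(t[:,0],t[:,2],1).round(3),np.median(t[:,2]).round(4))
to([.508,.042,.040],frame(-left(-1.1),[0,0,-1]))
E
```

```text
time_s: 25.05
eef_pos: [0.5091, 0.0424, 0.0382]
tool_rot: [179.6, 0.0, -1.1]
ft_force: [0.6, -0.5, 0.5]
width: 0.604
grip_force: 0.0
189 [0.492 0.015 0.018] [0.583 0.06  0.059]
blue top 130 ((565.0167236328125, 37.77900314331055), (44.45895004272461, 36.88666915893555), 89.31549072265625) z by x [0.003 0.051] 0.0531
shift mm [-1.1  0.5 -1.8] turn rad [ 0.008  0.001 -0.001] | pos [0.5091 0.0424 0.0382] rpy [179.6   0.   -1.1] F [0.3 0.2 0.8] q [  11.   31.  -28.  116.   24.   39. -123.]
```

View pics/s6.png

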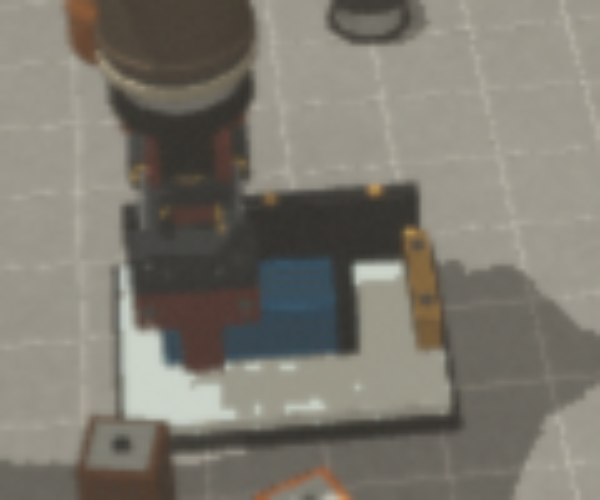

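The case lies flat, its black cap (crop (345,310)) towards the stop with about a 30 mm gap. I'll grip lightly and slide it to the stop.

```bash
python3 -m inch '0 0 0 0 0 0 0.7;0 0 0 0 0 0 0.7;0 0 0 0 0 0 0.7;0 0 0 8 0 0 0.7;0 0 0 8 0 0 0.7;0 0 0 7 0 0 0.7;0 0 0 3 0 0 0.7;0 0 0 0 0 0 0.7' 8
python3 -m inch '0 0 0 2 0 0 0.7;0 0 0 2 0 0 0.7;0 0 0 0 0 0 0.7'
```

```text
time_s: 26.1
eef_pos: [0.5357, 0.042, 0.0381]
tool_rot: [179.6, -0.0, -1.1]
ft_force: [1.3, -0.1, 1.8]
width: 0.457
grip_force: 8.0
time_s: 26.48
eef_pos: [0.5392, 0.0418, 0.0381]
tool_rot: [179.6, 0.0, -1.1]
ft_force: [-1.0, 0.4, 2.6]
width: 0.453
grip_force: 8.0
```

```bash
python3 -m inch '0 0 0 1.5 0 0 0.7;0 0 0 1.5 0 0 0.7;0 0 0 0 0 0 0.7'
python3 -m inch '0 0 0 1 0 0 0.7;0 0 0 1 0 0 0.7;0 0 0 0 0 0 0.7'
```

```text
time_s: 26.85
eef_pos: [0.541, 0.0418, 0.038]
tool_rot: [179.5, 0.1, -1.1]
ft_force: [-5.0, 0.7, 6.7]
width: 0.451
grip_force: 8.0
time_s: 27.22
eef_pos: [0.542, 0.0417, 0.0376]
tool_rot: [179.5, 0.3, -1.1]
ft_force: [-8.0, -0.5, 7.5]
width: 0.456
grip_force: 8.0
```

The case is against the stop. I'll release, back off, turn to yaw 90 with the fingers shut, and tilt 45° towards the fence.

```bash
python3 -m inch '0 0 0 -0.5 0 0 0.3;0 0 0 0 0 0 0.3;0 0 0 0 0 0 0.3;0 0 0 0 0 -40 0.3;0 0 0 0 0 -50 0.3;0 0 0 0 0 -40 0.3;0 0 -0.159 15 35 0 0.6;0 0 -0.159 0 0 0 1;0 0 -0.159 0 0 0 1;0 0 -0.159 0 0 0 1;0 0 -0.159 0 0 0 1;0 0 -0.159 0 0 0 1;0 0 -0.159 0 0 0 1;0 0 -0.159 0 0 0 1;0 0 -0.159 0 0 0 1;0 0 -0.159 0 0 0 1;0 0 0 -40 10 0 1;0 0 0 -40 0 0 1;0 0 0 0 0 0 1' 15
python3 -m inch '0 0.157 0 0 0 0 1;0 0.157 0 0 0 0 1;0 0.157 0 0 0 0 1;0 0.157 0 0 0 0 1;0 0.157 0 0 0 0 1;0 0 0 0 0 0 1'
python3 - <<'E'
from h import *
jy=-1.1; ax=np.array([np.cos(np.radians(jy)),np.sin(np.radians(jy)),0]); ly=left(jy); c=np.array([.627,.0905,.014])
z=dirz(90+jy,45); Rt=frame(ax,z)
tip=c-.055*ax-.085*ly+[0,0,.018]   # beside case, tip centre 18mm over bed
to(tip-.017*z,Rt)
im,d=bot.get_image("top"); cv2.imwrite("pics/t7.png",cv2.resize(im[150:290,240:400,::-1],None,fx=4,fy=4))
E
```

```text
time_s: 29.6
eef_pos: [0.5678, -0.0768, 0.1683]
tool_rot: [-179.9, 0.5, 89.6]
ft_force: [-1.2, 0.5, 0.0]
width: 0.007
grip_force: 0.0
time_s: 30.35
eef_pos: [0.5675, -0.0747, 0.1659]
tool_rot: [-179.6, -44.7, 89.4]
ft_force: [-0.5, 0.2, -0.3]
width: 0.002
grip_force: 0.0
shift mm [-36.5   2.9 135.3] turn rad [-0.013  0.005  0.006] | pos [ 0.5675 -0.0747  0.1659] rpy [-179.6  -44.7   89.4] F [-0.5  0.2 -0.3] q [ 64.  55. -65.  94.   4.  65.   6.]
```

View pics/t7.png

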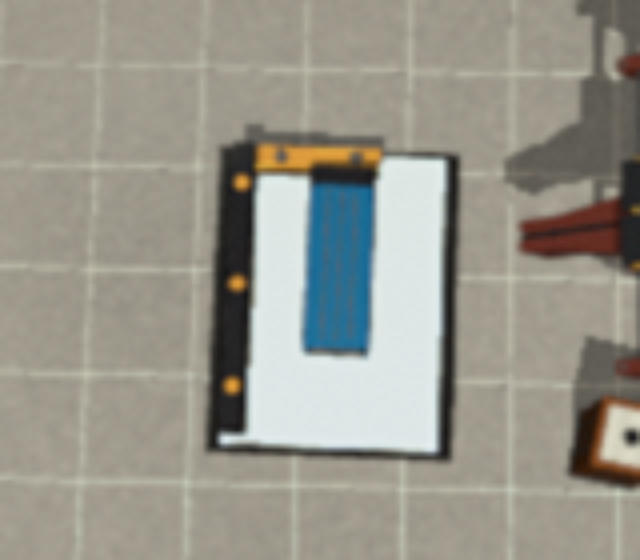

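The top view shows the case flat, its cap at (345,172) touching the stop and parallel to the fence. I'll push it sideways to the fence about 13 mm towards the stop from its middle, so that the hand stays clear of the brown decoy.

```bash
python3 -m inch '-0.013 0.005 0.006 0 16 0 1;0 0 0 -11 0 33 1;0 0 0 -11 0 33 1;0 0 0 -10 0 33 1;0 0 0 0 0 32 1;0 0 0 0 0 0 1'
python3 - <<'E'
from h import *
jy=-1.1; ax=np.array([np.cos(np.radians(jy)),np.sin(np.radians(jy)),0]); ly=left(jy); c=np.array([.627,.0905,.014])
z=dirz(90+jy,45); Rt=frame(ax,z)
to(c-.042*ax-.050*ly+[0,0,.024]-.017*z,Rt)
E
```

```text
time_s: 31.15
eef_pos: [0.5851, 0.0004, 0.0542]
tool_rot: [179.6, -44.7, 89.8]
ft_force: [0.6, -0.5, 0.4]
width: 0.007
grip_force: 0.0
shift mm [17.6 -1.6 23.3] turn rad [-0.004  0.005  0.011] | pos [5.851e-01 4.000e-04 5.420e-02] rpy [179.6 -44.7  89.8] F [ 0.6 -0.5  0.4] q [ 56.  62. -61.  99.   8.  50.   5.]
```

```bash
python3 -m inch '0 0 0 4 0 6 1;0 0 0 5 0 5 1;0 0 0 5 0 5 1;0 0 0 5 0 5 1;0 0 0 0 0 0 1'
python3 -m inch '0 0 0 1.4 0 1.4 1;0 0 0 1.4 0 1.4 1;0 0 0 0 0 0 1'
```

```text
time_s: 31.78
eef_pos: [0.5854, 0.0261, 0.0521]
tool_rot: [179.7, -44.8, 89.5]
ft_force: [0.3, -0.6, 0.3]
width: 0.008
grip_force: 0.0
time_s: 32.15
eef_pos: [0.5857, 0.0292, 0.0518]
tool_rot: [179.7, -44.8, 89.4]
ft_force: [-0.6, -0.1, 0.8]
width: 0.005
grip_force: 0.3
```

```bash
python3 -m inch '0 0 0 1.4 0 1.4 1;0 0 0 1.4 0 1.4 1;0 0 0 0 0 0 1'
python3 -m inch '0 0 0 1 0 1 1;0 0 0 1 0 1 1;0 0 0 0 0 0 1'
python3 - <<'E'
from h import *
im,d=bot.get_image("side"); 
im,d=bot.get_image("top"); cv2.imwrite("pics/t8.png",cv2.resize(im[150:290,240:400,::-1],None,fx=4,fy=4))
E
```

```text
time_s: 32.52
eef_pos: [0.5858, 0.0335, 0.0519]
tool_rot: [179.7, -44.8, 89.4]
ft_force: [-0.9, -0.8, -0.4]
width: 0.004
grip_force: 0.3
time_s: 32.9
eef_pos: [0.5859, 0.0343, 0.0516]
tool_rot: [179.7, -44.7, 89.3]
ft_force: [-5.1, -9.3, 5.2]
width: 0.007
grip_force: 4.8
```

View pics/t8.png

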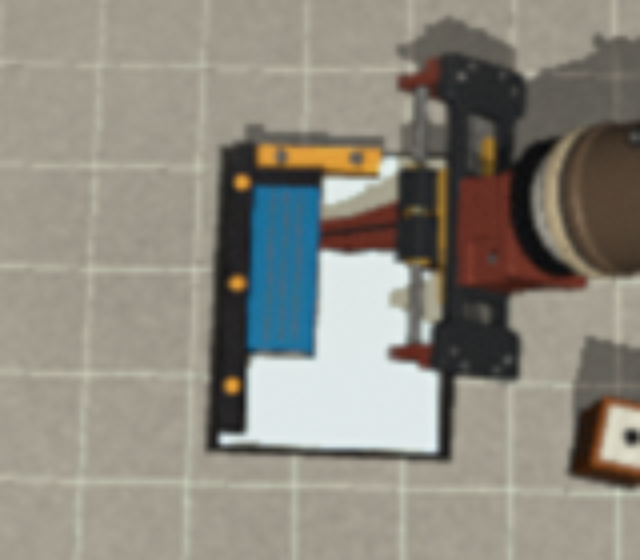

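The top view shows the case flush on the fence (left edge at x≈248) and on the stop (cap at (285,178)). I'll back off and line up on the upper outer edge at mid-length.

```bash
python3 -m inch '0 0 0 -5 0 -5 1;0 0 0 0 0 -20 1;0 0 0 0 -5 -5 1;0 0 0 0 -7 0 1;0 0 0 0 0 0 1'
python3 - <<'E'
from h import *
jy=-1.1; ax=np.array([np.cos(np.radians(jy)),np.sin(np.radians(jy)),0]); ly=left(jy); c=np.array([.627,.0905,.014])
z=dirz(90+jy,45); Rt=frame(ax,z)
to(c-.055*ax-.040*ly+[0,0,.040]-.025*z,Rt)
E
```

```text
time_s: 33.62
eef_pos: [0.5724, 0.012, 0.0692]
tool_rot: [179.7, -44.8, 89.4]
ft_force: [0.4, 0.6, 0.2]
width: 0.005
grip_force: 0.0
shift mm [17.2 -1.7 13.6] turn rad [-0.002  0.003  0.006] | pos [0.5724 0.012  0.0692] rpy [179.7 -44.8  89.4] F [0.4 0.6 0.2] q [ 57.  60. -62. 101.   7.  49.   4.]
```

```bash
python3 -m inch '0 0.003 0.006 9.3 -1.7 0 1;0 0 0 9.3 0 7 1;0 0 0 0 0 8 1;0 0 0 0 0 5 1;0 0 0 0 0 0 1'
python3 -m inch '0 0 0 0 0 1.5 1;0 0 0 0 0 1.5 1;0 0 0 0 0 0 1'
```

```text
time_s: 34.25
eef_pos: [0.5719, 0.0393, 0.068]
tool_rot: [-179.9, -45.0, 88.9]
ft_force: [0.5, 0.7, 0.7]
width: 0.004
grip_force: 0.0
time_s: 34.62
eef_pos: [0.5722, 0.0409, 0.0664]
tool_rot: [-180.0, -45.0, 88.9]
ft_force: [-0.1, 1.2, 0.1]
width: 0.008
grip_force: 0.0
```

```bash
python3 -m inch '0 0 0 0 0 1 1;0 0 0 0 0 0 1'; python3 -m inch '0 0 0 0 0 1 1;0 0 0 0 0 0 1'
```

```text
time_s: 34.88
eef_pos: [0.5724, 0.0415, 0.0658]
tool_rot: [180.0, -45.0, 88.9]
ft_force: [0.1, -1.8, 2.6]
width: 0.007
grip_force: 1.2
time_s: 35.12
eef_pos: [0.5725, 0.0418, 0.0655]
tool_rot: [180.0, -45.0, 88.9]
ft_force: [-2.6, -5.3, 7.4]
width: 0.006
grip_force: 4.8
```

```bash
python3 -m inch '0 0 0 0.2 -0.3 0.2 1;0 0 0 0 0 0 1;0 0 0 0 0 0 1;0 0 0 0 0 0 1'
python3 - <<'E'
from h import *
im,d=bot.get_image("top"); cv2.imwrite("pics/t9.png",cv2.resize(im[165:265,270:370,::-1],None,fx=5,fy=5))
F=[]
for _ in range(8): bot.get_image("side"); F.append(bot.state()["ft_force"])
print(np.mean(F,0).round(1),np.std(F,0).round(1))
E
```

```text
time_s: 35.62
eef_pos: [0.5724, 0.0418, 0.0655]
tool_rot: [180.0, -45.0, 88.9]
ft_force: [-3.2, -7.0, 6.6]
width: 0.005
grip_force: 5.0
[-2.4 -6.6  7.4] [0.5 0.5 0.4]
```

View pics/t9.png

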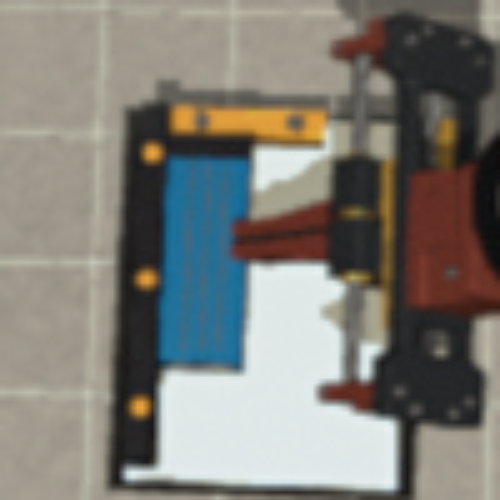

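The case is seated flush on the fence and the stop. The fingertips are on its outer top edge near (238,240), and the steady push is about 10 N (6.6 sideways, 7.4 down). Handing in.

```bash
python3 -c "
from station import bot;print(bot.job_done())"
```

```text
the job is handed in; nothing more can be done
None
```

I handed the job in at about 36 s: the blue case lies on the bed, its cap against the stop and its long side on the fence. The arm is still holding a diagonal push of about 10 N (6.6 N sideways, 7.4 N down). The verdict was not reported back.

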